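# Turn over the leaf of a salon shade book

### The arm

A 6-joint arm with a two-finger parallel gripper is mounted at the origin on the work surface. World frame = base frame: x ahead of the robot, y to its left, z up, the work surface at z = 0. Lengths are in m, angles in rad, forces in N, time in s.
With the tool pointing down it reaches from about 0.3 to 0.85 m from the base axis. Payload 5.4 kg.
Tool frame: the origin (TCP) lies at the very end of the fingers, on their centre line; the grasp point (between the pads) lies 19 mm behind it (bot.grip_depth is the distance from the TCP to the grasp point, in m); y points along the fingers, x is the direction in which the jaws open and shut, and the axes are right-handed (so a half turn about y gives the same grasp; the last joint's range is limited). The gripper opens to 85 mm and grips with 20 to 120 N. Pads are 22 mm wide; open, the fingers measure 114 mm over their backs; the gripper's body (76 mm by 85 mm) begins 54 mm behind the grasp point. The pads swing forward as they close: fully open they stand 13 mm farther back than shut.
Start: joints at [0.995, 0.158, 1.597, -0, 1.386, -0.21], TCP at [0.206, 0.537, 0.231] pointing down, gripper open.
Joint ranges: [-2.91, 2.91], [-0.94, 2.29], [0.18, 2.7], [-1.29, 4.43], [0.17, 2.64], [-3, 3]. Speed limits (rad/s): [2.57, 2.57, 3.14, 3.14, 3.14, 3.14].

### API

Orientations are given as [roll, pitch, yaw] about the fixed x, y, z axes, in that order (R = Rz(yaw) Ry(pitch) Rx(roll)).
In Python, from cell import bot gives the robot as it stands.
- The arm moves only by the tool jog_arm, never from a script. Its argument "targets" is a list of rows, each a list of 7 numbers: the turn, a rotation vector about the tool's x, y, z in rad, then the shift along the tool's x, y, z in m, then the closure in counts, from 0 (fully open) to 255 (shut). A call has 1 to 10 rows; each row shifts and turns the commanded pose from where the row before left it, along the tool's axes as they then stand; what a row does not reach is not made up. A row lasts 1/10 s, in which the tool goes at most 50 mm and 8.59 degrees, less where a joint would pass 70% of its speed; a pose out of reach is approached as far as the arm can. A call with a gripper value outside its range is refused whole. The fingers move at their own pace and stop on an object; "newtons" is the grip in N (left out, the last holds). Time passes only in rows, so rows that do not move let the fingers close. It gives the time, the measured TCP pose, the force and the opening at its end, in the units of the state.
- bot.get_state(): the state, without advancing time (a new reading comes with each control period).
- bot.read_camera(name): name is "side" or "top" or "wrist"; returns a dict with "pixels" (420x560x3 uint8, red, green, blue), "fx", "fy", "cx", "cy" (pixels), "view" (4x4, takes a point from world to camera coordinates); the wrist camera has in their place "hand_eye" (4x4, takes a point from camera to tool coordinates, whose origin is the TCP and whose axes are the tool frame's). Camera axes: x right, y up, looking along -z (the intrinsics and any distortion apply to the point x, -y, -z); pixel columns grow to the right and rows downward; lengths in m; the calibration is good to about 2 mm. A picture is of the moment at which its call begins: read the wrist's pose just before it. There is no depth.
- bot.finish_job(): hands the job in, once; it reports no verdict.
The state is a dict: "time_s": time; "joint_pos": joint angles; "dq": joint speeds; "tau": joint torques, N m; "position": TCP position; "tool_rot": TCP orientation; "contact_force": force on the tool from outside, world axes, zero at the start; "moment": the same for the moment, N m; "gripper_width": finger opening in m.
Only numpy, scipy, OpenCV 4.12 (cv2) and the standard library are available. Lean on these libraries where they do the work, as an engineer would, in place of code of your own. Each camera call takes 0.05 s, during which the arm holds its last target.

### The job

Turn the raised leaf of the nail-shade book over its spine and gently press it down so that it lies flat on the opposite page. Do it only by pushing with the fingertips or the outside of the fingers: do not pinch the leaf, do not lift the book or shove it out of its place, and leave the bottle, the jar and the buffer block alone. Finish clear of everything, with the leaf staying flat.

Things in the scene. Friction and masses are not known exactly. Their poses are not given: they have to be found in the camera images.
- book: Loose open sample book, 1 to 1.6 kg, lying any way round: black base 224 (x) x 160 (y) x 10 mm. Origin: centre of its underside. The spine runs along its y axis at x = 0, between two posts 30 mm tall at y = +/-75 mm; the hinge axis is 24 mm above the worktop. The raised leaf starts on the -x side and must end flat on the +x side.
- leaf (a joint): Angle of the leaf about the spine, rad: 0 = flat over the -x page, 1.571 = upright, 3.142 = flat over the +x page (0 and 3.142 are stops). Starts at 0.5 to 0.9. The hinge is stiff (about 0.09 N m of friction): the leaf stays where it is left and must be pushed the whole way; 1 to 2 N near the free edge turn it.
- leaf_edge (a point): Middle of the leaf's free edge, 100 mm from the hinge axis. The leaf: rigid white plastic plate 4 mm thick, 140 mm along the spine, about 100 g, its mid-plane through the hinge axis. At joint angle q the edge is at x = -100 cos q, z = 24 + 100 sin q mm in the book's frame. Lying flat, its top is 26 mm above the worktop.
- far_page (a point): Centre of the top of the grey felt page (96 x 146 mm, 14 mm above the worktop, small shade chips on it) over which the leaf must finally lie; 58 mm from the spine on the book's +x side.
- bottle: Bystander: white bottle with a black cap, 48 mm across, 125 mm tall, standing off one end of the spine. Origin: centre of the underside.
- jar: Bystander: squat amber jar with a white lid, 64 mm across, 48 mm tall, standing off the other end of the spine. Origin: centre of the underside.
- buffer: Bystander: grey nail buffer block 90 x 28 x 26 mm lying off one end of the spine. Origin: centre of the underside, x along its length.

How it is judged:
On the way, in this order (a step that is already met when the one before it is completed fails the run):
1. the leaf has been pushed past upright (value of joint leaf above 1.75 rad), for 0.1 s.
2. the leaf is pressed down flat on the opposite page (value of joint leaf above 3.05 rad), for 0.1 s.
At the end, for the whole second after the job is handed in: The leaf lies still within about 5 degrees of flat over the +x page (joint above 3.05 rad); the book lies flat and still within 30 mm of where it started (its far page within 35 mm); bottle, jar and buffer stand or lie upright within 20 mm of where they were (value of joint leaf above 3.05 rad and velocity of joint leaf between -0.05 and 0.05 rad/s and distance of book from where it was at the start of the episode below 0.03 m and distance of far_page from where it was at the start of the episode below 0.035 m and angle between book's own z axis and vertical below 0.03 rad and linear speed of book below 0.01 m/s and distance of each of bottle, jar, buffer from where it was at the start of the episode below 0.02 m and angle between each of bottle, jar, buffer's own z axis and vertical below 0.1 rad); the robot touches nothing.
It fails at once if the book is lifted, tipped or shoved (over 30 mm, or its far page over 35 mm) (height (world z) of book above 0.012 m or angle between book's own z axis and vertical above 0.12 rad or distance of book from where it was at the start of the episode above 0.03 m or distance of far_page from where it was at the start of the episode above 0.035 m).
It fails at once if the leaf is flung or slammed (over 7 rad/s) (velocity of joint leaf above 7 rad/s).
It fails at once if the leaf is pinched between the fingers (contact force between the fingers and leaf above 15 N and z of the grasp point in the frame of leaf_edge between -0.005 and 0.005 m and x of the grasp point in the frame of leaf_edge between -0.018 and 0.1 m and y of the grasp point in the frame of leaf_edge between -0.085 and 0.085 m).
It fails at once if the leaf is pressed hard (over 60 N) (contact force between the fingers and leaf above 60 N).
It fails at once if a bystander is knocked, lifted or carried off (distance of any of bottle, jar, buffer from where it was at the start of the episode above 0.03 m or angle between bottle's own z axis and vertical above 0.35 rad).
It also fails if it takes over 42 s, if anything falls off the work surface, if the arm or the gripper's body presses on something with over 40 N, if the wrist force passes 120 N, or if a joint passes its speed limit or range.

## Working session

There is one attempt and no reset: what is moved stays moved. The work goes in short steps, Python scripts to look and compute and a tool call to move; the robot and the scene stay as the last step left them, time stands still between calls to the robot, and variables do not carry over. Pictures are saved under pics/ and viewed, and the job is handed in when it is done.

Besides the shell and the picture viewer there is one more tool, called after ">>>" by a JSON object that holds its "api" and its "payload", one argument or row to a line. jog_arm: Moves the arm, as the interface text tells. Its arguments: {"type":"object","properties":{"targets":{"type":"array","items":{"type":"array","items":{"type":"number"}}},"newtons":{"type":"number"}},"required":["targets"]}

```bash
mkdir -p pics; ls; python3 - <<'E'
from cell import bot
import cv2,pickle
s=bot.get_state(); print(s)
d={}
for n in("side","top","wrist"):
    c=bot.read_camera(n); d[n]=c
    cv2.imwrite(f"pics/{n}0.png",c["pixels"][:,:,::-1])
    print(n,{k:v for k,v in c.items() if k!="pixels"})
pickle.dump((s,d),open("d0.pkl","wb"))
E
```

```text
pics
{'time_s': 0.0, 'joint_pos': array([ 9.94882290e-01,  1.59046605e-01,  1.59824622e+00,  1.01986757e-05,
        1.38620439e+00, -2.10080565e-01]), 'dq': array([-0.00042183, -0.00055353,  0.00051445,  0.00013406,  0.00062718,
       -0.00063015]), 'tau': array([-1.27858593e-04, -3.96007705e+01, -3.31427658e+01, -3.93854225e-04,
        8.44535854e-03, -9.24911262e-06]), 'position': array([0.20536249, 0.53642796, 0.23031127]), 'tool_rot': array([-1.57038935,  0.0018606 ,  1.20496135]), 'contact_force': array([ 0.41658995, -0.74303829, -0.37091243]), 'moment': array([ 0.03806084, -0.05218009,  0.01403572]), 'gripper_width': 0.08563368956207268}
side {'fx': 516.0085739287941, 'fy': 516.0085739287941, 'cx': 272.63690195395543, 'cy': 208.96256982493293, 'view': array([[-0.81385969, -0.58072995, -0.01962461,  0.48254517],
       [ 0.34703269, -0.5128803 ,  0.78518922, -0.25314533],
       [-0.46604797,  0.63222348,  0.61894488, -0.51804629],
       [ 0.        ,  0.        ,  0.        ,  1.        ]])}
top {'fx': 410.00137457058025, 'fy': 410.00137457058025, 'cx': 282.65693386336136, 'cy': 212.37397922477845, 'view': array([[-1.98661238e-02, -9.99802647e-01,  5.97804653e-05,
         8.61443252e-03],
       [ 9.98719750e-01, -1.98418244e-02,  4.65313028e-02,
        -5.84228455e-01],
       [-4.65209336e-02,  9.84100554e-04,  9.98916831e-01,
        -6.88945498e-01],
       [ 0.00000000e+00,  0.00000000e+00,  0.00000000e+00,
         1.00000000e+00]])}
wrist {'fx': 289.89126312422627, 'fy': 289.89126312422627, 'cx': 279.4757362885447, 'cy': 210.27368465202858, 'hand_eye': array([[ 9.99999169e-01, -1.04608648e-03,  7.53328665e-04,
         4.43790005e-04],
       [ 1.02550336e-03,  2.91446710e-01, -9.56586516e-01,
        -1.42764693e-01],
       [ 7.81117060e-04,  9.56586494e-01,  2.91447541e-01,
         7.42856600e-02],
       [ 0.00000000e+00,  0.00000000e+00,  0.00000000e+00,
         1.00000000e+00]])}
```

View pics/side0.png

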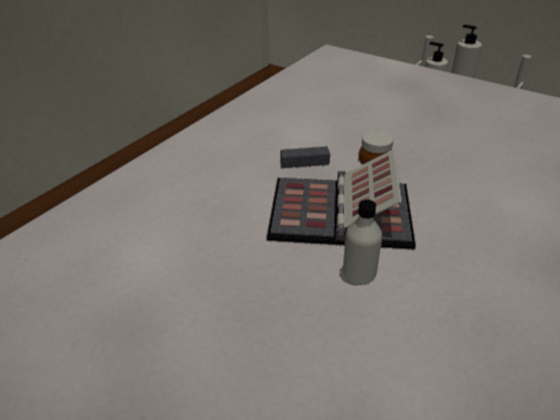

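View pics/top0.png

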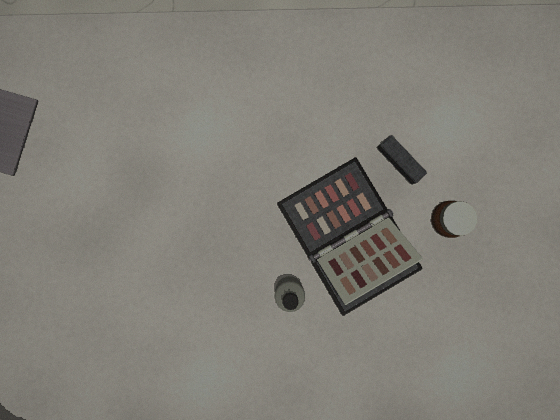

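View pics/wrist0.png

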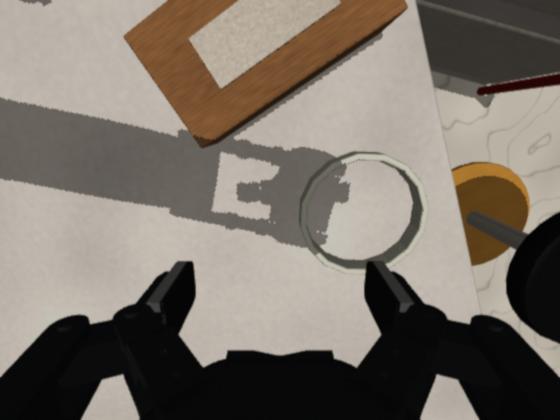

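```bash
cat > h.py <<'E'
import numpy as np,cv2,pickle
from cell import bot
def ray(c,u,v):
    V=c["view"];R=V[:3,:3];o=-R.T@V[:3,3]
    d=np.array([(u-c["cx"])/c["fx"],-(v-c["cy"])/c["fy"],-1.]);return o,R.T@d
def onz(c,u,v,z):
    o,d=ray(c,u,v);return o+d*(z-o[2])/d[2]
def proj(c,P):
    p=c["view"][:3,:3]@np.asarray(P,float)+c["view"][:3,3]
    return np.array([c["cx"]+c["fx"]*p[0]/-p[2],c["cy"]-c["fy"]*p[1]/-p[2]])
E
python3 - <<'E'
from h import *
s,d=pickle.load(open("d0.pkl","rb"))
c=d["top"]
im=c["pixels"]
crop=im[130:330,250:490]
cv2.imwrite("pics/topz.png",cv2.resize(np.clip(crop[:,:,::-1]*1.6,0,255).astype('uint8'),None,fx=3.2,fy=3,interpolation=cv2.INTER_CUBIC))
im=d["side"]["pixels"][120:300,250:430]
cv2.imwrite("pics/sidez.png",cv2.resize(np.clip(im[:,:,::-1]*1.6,0,255).astype('uint8'),None,fx=3.3,fy=3.3,interpolation=cv2.INTER_CUBIC))
for uv in [(357,158),(278,204),(344,315),(421,268)]: print(uv,onz(c,*uv,0.01))
m=(c["pixels"].max(2)<60).astype('uint8')
n,l,st,ce=cv2.connectedComponentsWithStats(m)
for i in range(1,n):
    if st[i,4]>60:print(st[i],ce[i])
E
```

```text
(357, 158) [ 0.6762082  -0.13368394  0.01      ]
(278, 204) [0.5990605  0.00474326 0.01      ]
(344, 315) [ 0.40750458 -0.10393591  0.01      ]
(421, 268) [ 0.48445895 -0.23783393  0.01      ]
[ 13 100  25  76 134] [ 25.11940299 138.17910448]
[377 136  49  48 912] [401.09649123 160.02412281]
[ 277  157  145  159 3921] [340.69472073 226.15608263]
[431 201  28  36 437] [440.84439359 219.0778032 ]
[275 276  28  15 117] [287.81196581 280.8974359 ]
[282 291  16  19 232] [289.89655172 300.30603448]
```

View pics/topz.png

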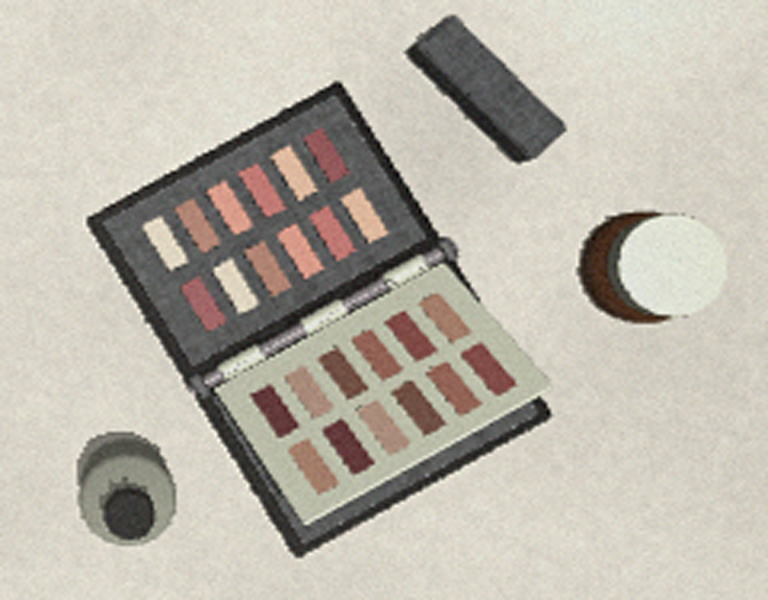

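View pics/sidez.png

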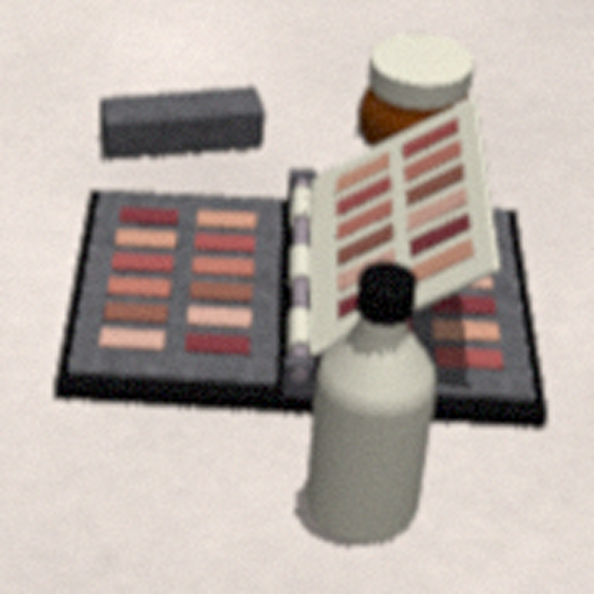

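```bash
python3 - <<'E'
from h import *
s,d=pickle.load(open("d0.pkl","rb"))
t,sd=d["top"],d["side"]
def tri(a,b):
    o1,d1=ray(t,*a);o2,d2=ray(sd,*b)
    A=np.stack([d1,-d2],1);k,*_=np.linalg.lstsq(A,o2-o1,rcond=None)
    p,q=o1+k[0]*d1,o2+k[1]*d2;return (p+q)/2,np.linalg.norm(p-q)
O=np.array([.5418,-.1177]);th=np.radians(29.2)
R=np.array([[np.cos(th),np.sin(th)],[-np.sin(th),np.cos(th)]])
def bk(p):return R@(p[:2]-O)
for nm,a,b in [("edge-y",(421.2,258.3),(392.4,151.2)),("edge+y",(344.7,304.3),(400.6,201.2))]:
    p,e=tri(a,b);print(nm,p,e,bk(p))
# side base corners at z=0.01 top edge
z=lambda u,v:(250+u/3.3,120+v/3.3)
for uv,h in [((95,192),.01),((515,210),.01),((60,385),.01),((545,405),.01)]:
    p=onz(sd,*z(*uv),h);print("side corner",p,bk(p))
# spine posts top view z=.03
for uv in [(450,248),(199,384)]:
    p=onz(t,250+uv[0]/3.2,130+uv[1]/3,.03);print("post",p,bk(p))
p=onz(t,289.9,300.3,.125);print("bottle cap",p,bk(p))
p=onz(t,459.5,219,.048);print("jar",p,bk(p))
p=onz(t,402,158,.026);print("buf",p,bk(p))
E
```

```text
edge-y [ 0.50555135 -0.21623802  0.07773204] 0.000658923556172651 [-0.07971497 -0.06833175]
edge+y [ 0.43727263 -0.09576312  0.08047666] 0.0018908335187731793 [-0.08054213  0.07014387]
side corner [ 0.6716261  -0.12926372  0.01      ] [ 0.1076866  -0.07343115]
side corner [ 0.48076644 -0.23777371  0.01      ] [-0.11185666 -0.07503918]
side corner [0.59590954 0.00712944 0.01      ] [0.10813266 0.08256851]
side corner [ 0.40696599 -0.10493333  0.01      ] [-0.11147124  0.07692438]
post [ 0.57944139 -0.18360991  0.03      ] [ 0.00070322 -0.07589793]
post [ 0.50651603 -0.05062028  0.03      ] [0.00192534 0.07576899]
bottle cap [ 0.45328627 -0.01072299  0.125     ] [-0.02507583  0.13656487]
jar [ 0.56616337 -0.29064831  0.048     ] [-0.06310718 -0.1628563 ]
buf [ 0.67186843 -0.20690766  0.026     ] [ 0.07001878 -0.14132648]
```

>>> {"api": "jog_arm", "payload": {
  "targets": [
    [0,0.139,0,0,0,0,255],
    [0,0.139,0,0,0,0,255],
    [0,0.139,0,0,0,0,255],
    [0,0.139,0,0,0,0,255],
    [0,0.139,0,0,0,0,255]
  ],
  "newtons": 30
}}

```text
time_s: 0.65
position: [0.2055, 0.5367, 0.2308]
tool_rot: [-1.571, 0.001, 0.504]
contact_force: [0.5, -0.2, 0.2]
gripper_width: 0.0124
```

>>> {"api": "jog_arm", "payload": {
  "targets": [
    [0,0,0,-0.008,0,-0.037,255],
    [0,0,0,-0.008,0,-0.037,255],
    [0,0,0,-0.008,0,-0.037,255],
    [0,0,0,-0.008,0,-0.037,255],
    [0,0,0,-0.008,0,-0.037,255],
    [0,0,0,-0.008,0,-0.037,255],
    [0,0,0,-0.008,0,-0.037,255],
    [0,0,0,-0.008,0,-0.037,255],
    [0,0,0,-0.008,0,-0.037,255],
    [0,0,0,-0.008,0,-0.037,255]
  ]
}}

```text
time_s: 1.65
position: [0.3165, 0.1736, 0.2312]
tool_rot: [-1.571, -0.0, 0.51]
contact_force: [1.5, 1.3, 0.0]
gripper_width: -0.0003
```

>>> {"api": "jog_arm", "payload": {
  "targets": [
    [0,0,0,-0.0075,0,-0.037,255],
    [0,0,0,-0.0075,0,-0.037,255],
    [0,0,0,-0.0075,0,-0.037,255],
    [0,0,0,-0.0075,0,-0.037,255],
    [0,0,0,-0.0075,0,-0.037,255],
    [0,0,0,-0.0075,0,-0.037,255],
    [0,0,0,-0.0075,0,-0.037,255],
    [0,0,0,-0.0075,0,-0.037,255],
    [0,0,0,-0.0075,0,-0.037,255],
    [0,0,0,-0.0075,0,-0.037,255]
  ]
}}

```text
time_s: 2.65
position: [0.4317, -0.1861, 0.231]
tool_rot: [-1.57, 0.0, 0.509]
contact_force: [-0.1, 0.8, 0.4]
gripper_width: -0.0002
```

```bash
cat >> h.py <<'E'
O=np.array([.5418,-.1177]);th=np.radians(29.2)
RB=np.array([[np.cos(th),np.sin(th)],[-np.sin(th),np.cos(th)]])
def bk(p):return np.r_[RB@(np.asarray(p)[:2]-O),p[2]]
def look(tag,cams=("side",)):
    s=bot.get_state();print(s["time_s"],"tcp book",bk(s["position"]).round(4),s["tool_rot"].round(3),"F",s["contact_force"].round(2))
    for n in cams:
        c=bot.read_camera(n);im=c["pixels"]
        if n=="side": im=im[60:300,200:480]
        if n=="top": im=im[100:340,220:500]
        if n!="wrist": im=cv2.resize(im,None,fx=2.4,fy=2.4,interpolation=cv2.INTER_CUBIC)
        cv2.imwrite(f"pics/{n}_{tag}.png",np.clip(im[:,:,::-1]*1.6,0,255).astype('uint8'))
E
python3 -c "
from h import *
look('a',('side','wrist'))"
```

```text
2.65 tcp book [-0.1295 -0.006   0.231 ] [-1.57   0.     0.509] F [-0.06  0.82  0.4 ]
```

View pics/side_a.png

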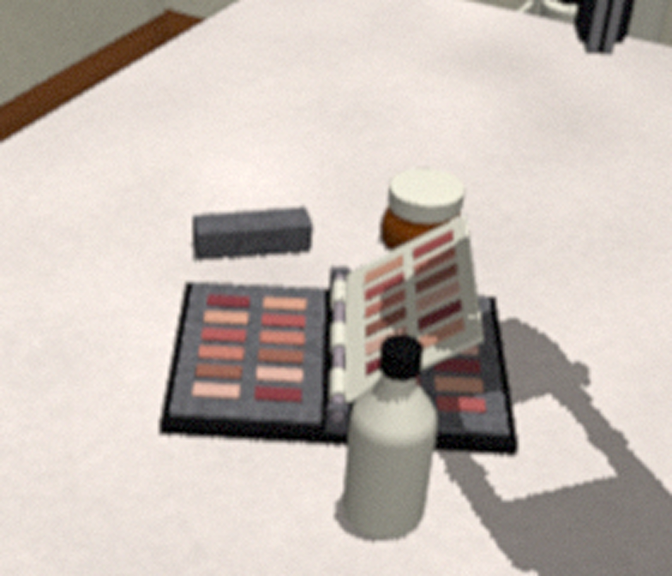

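View pics/wrist_a.png

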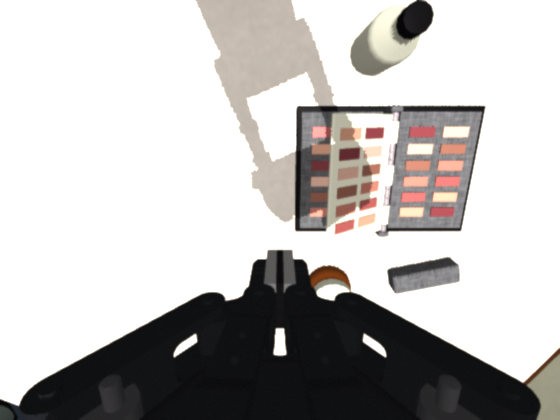

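>>> {"api": "jog_arm", "payload": {
  "targets": [
    [0,0,0,0,0.019,0,255],
    [0,0,0,0,0.019,0,255],
    [0,0,0,0,0.019,0,255],
    [0,0,0,0,0.019,0,255],
    [0,0,0,0,0.019,0,255],
    [0,0,0,0,0.019,0,255],
    [0,0,0,0,0.019,0,255],
    [0,0,0,0,0.019,0,255],
    [0,0,0,0,0.019,0,255]
  ]
}}

```text
time_s: 3.65
position: [0.4314, -0.1836, 0.0595]
tool_rot: [-1.57, 0.0, 0.51]
contact_force: [0.7, -0.3, -0.3]
gripper_width: 0.0001
```

```bash
python3 -c "
from h import *
look('b',('side','top'))"
```

```text
3.65 tcp book [-0.1286 -0.0037  0.0595] [-1.57  0.    0.51] F [ 0.68 -0.26 -0.34]
```

View pics/side_b.png

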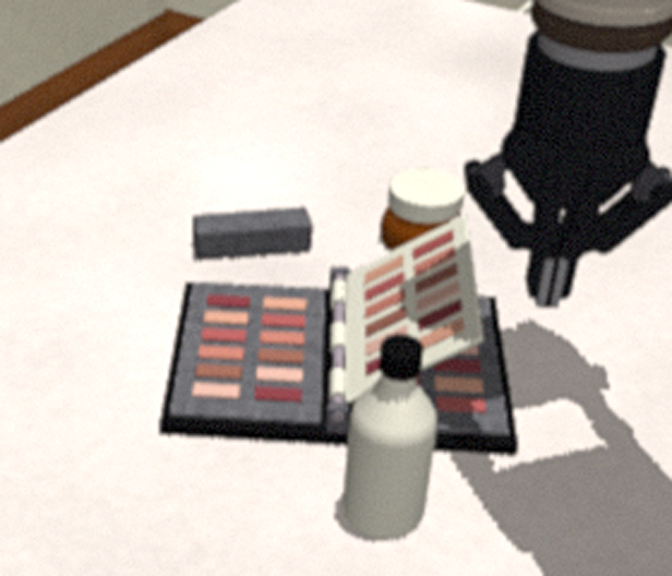

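View pics/top_b.png

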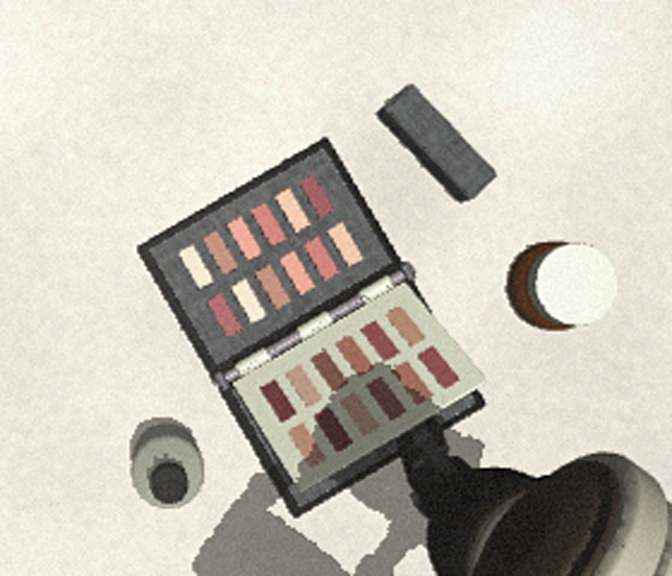

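>>> {"api": "jog_arm", "payload": {
  "targets": [
    [0,0,0,0.008,0,0,255],
    [0,0,0,0.008,0,0,255],
    [0,0,0,0.008,0,0,255],
    [0,0,0,0.008,0,0,255],
    [0,0,0,0.006,-0.003,0,255],
    [0,0,0,0.006,-0.004,0,255],
    [0,0,0,0.006,-0.005,0,255]
  ]
}}

```text
time_s: 4.45
position: [0.4744, -0.1615, 0.0734]
tool_rot: [-1.571, 0.005, 0.511]
contact_force: [-9.0, -4.0, 8.1]
gripper_width: 0.0
```

```bash
python3 -c "
from h import *
look('c',('side','top'))"
```

```text
4.45 tcp book [-0.0802 -0.0053  0.0734] [-1.571  0.005  0.511] F [-9.04 -3.99  8.09]
```

View pics/side_c.png

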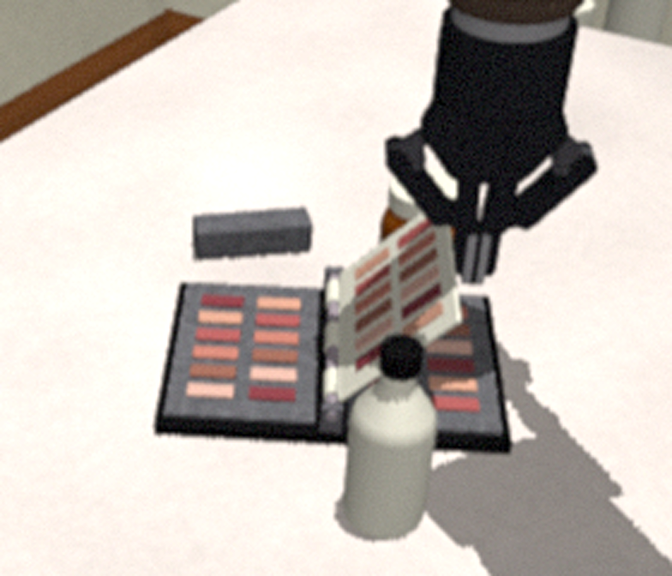

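View pics/top_c.png

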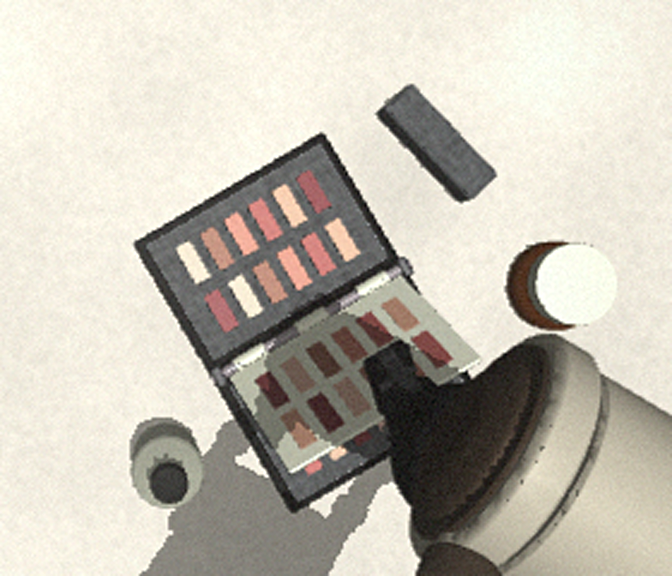

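>>> {"api": "jog_arm", "payload": {
  "targets": [
    [0,0,0,-0.001,-0.003,0,255],
    [0,0,0,0.004,-0.006,0,255],
    [0,0,0,0.005,-0.007,0,255],
    [0,0,0,0.005,-0.006,0,255],
    [0,0,0,0.005,-0.006,0,255]
  ]
}}

```text
time_s: 5.05
position: [0.4916, -0.1511, 0.101]
tool_rot: [-1.571, -0.0, 0.51]
contact_force: [-0.4, -0.6, 0.6]
gripper_width: -0.0001
```

```bash
python3 -c "
from h import *
look('d',('side','top'))"
```

```text
5.05 tcp book [-0.0601 -0.0046  0.101 ] [-1.571 -0.     0.51 ] F [-0.45 -0.59  0.62]
```

View pics/side_d.png

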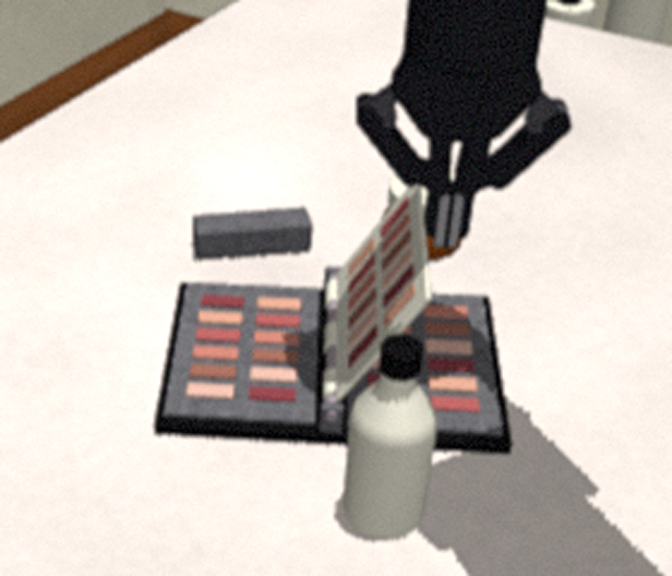

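View pics/top_d.png

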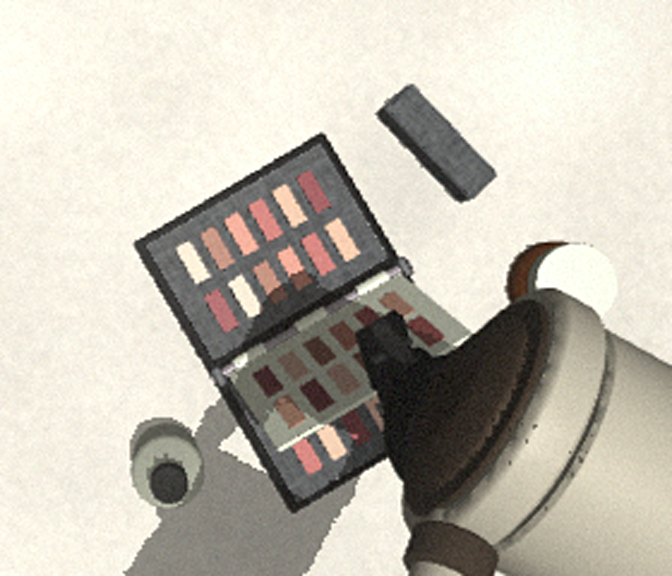

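```bash
cat >> h.py <<'E'
D=pickle.load(open("d0.pkl","rb"))[1]
def tri(a,b):
    t,sd=D["top"],D["side"]
    o1,d1=ray(t,*a);o2,d2=ray(sd,*b)
    k,*_=np.linalg.lstsq(np.stack([d1,-d2],1),o2-o1,rcond=None)
    p,q=o1+k[0]*d1,o2+k[1]*d2;return (p+q)/2,np.linalg.norm(p-q)
Z=lambda u,v:(220+u/2.4,100+v/2.4)
ZS=lambda u,v:(200+u/2.4,60+v/2.4)
E
python3 - <<'E'
from h import *
p,e=tri(Z(278,447),ZS(430,300));print(bk(p),e)
for a,b in [((327,138),(323,134)),((137,247),(134,243)),((297,517),(293,511))]:
    print(bk(onz(D["top"],*Z(*b),.01))-bk(onz(D["top"],*Z(*a),.01)))
E
```

```text
[-0.04670029  0.0689541   0.10576577] 0.004290569859628117
[0.00395884 0.00100248 0.        ]
[0.00357563 0.00040711 0.        ]
[0.00505445 0.00029651 0.        ]
```

>>> {"api": "jog_arm", "payload": {
  "targets": [
    [0,0,0,-0.006,0,0,255],
    [0,0,0,0,0.014,0,255],
    [0,0,0,0.006,0,0,255],
    [0,0,0,0.006,-0.005,0,255],
    [0,0,0,0.007,-0.005,0,255],
    [0,0,0,0.007,-0.004,0,255],
    [0,0,0,0.007,-0.003,0,255]
  ]
}}

```text
time_s: 5.85
position: [0.5156, -0.138, 0.1042]
tool_rot: [-1.572, -0.001, 0.51]
contact_force: [-0.3, 0.0, -0.7]
gripper_width: -0.0002
```

```bash
python3 -c "
from h import *
look('e',('side','top'))"
```

```text
5.85 tcp book [-0.0328 -0.005   0.1042] [-1.572e+00 -1.000e-03  5.100e-01] F [-0.3   0.01 -0.74]
```

View pics/side_e.png

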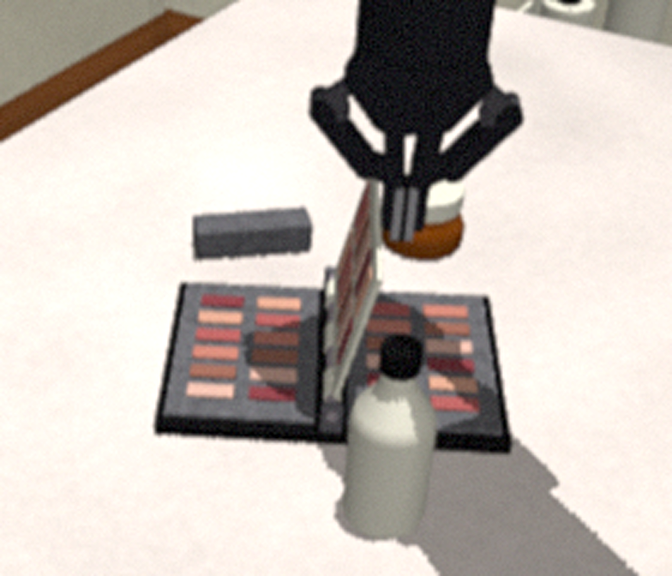

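View pics/top_e.png

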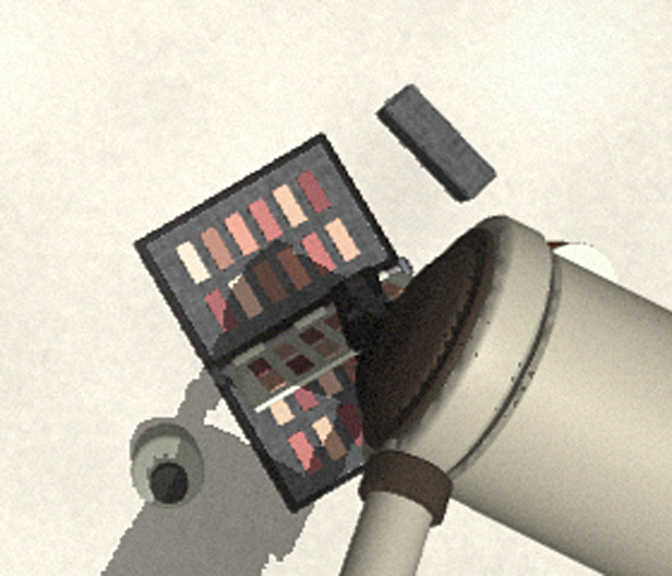

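>>> {"api": "jog_arm", "payload": {
  "targets": [
    [0,0,0,-0.004,0.012,0,255],
    [0,0,0,0.008,0.002,0,255],
    [0,0,0,0.008,0,0,255],
    [0,0,0,0.008,0,0,255],
    [0,0,0,0.008,0,0,255],
    [0,0,0,0.008,0,0,255],
    [0,0,0,0.008,0,0,255],
    [0,0,0,0.008,0,0,255]
  ]
}}

```text
time_s: 6.75
position: [0.5607, -0.1125, 0.0894]
tool_rot: [-1.571, -0.0, 0.51]
contact_force: [-1.7, -0.9, -0.3]
gripper_width: 0.0
```

```bash
python3 -c "
from h import *
look('f',('side','top'))"
```

```text
6.75 tcp book [ 0.019  -0.0047  0.0894] [-1.571 -0.     0.51 ] F [-1.69 -0.92 -0.3 ]
```

View pics/side_f.png

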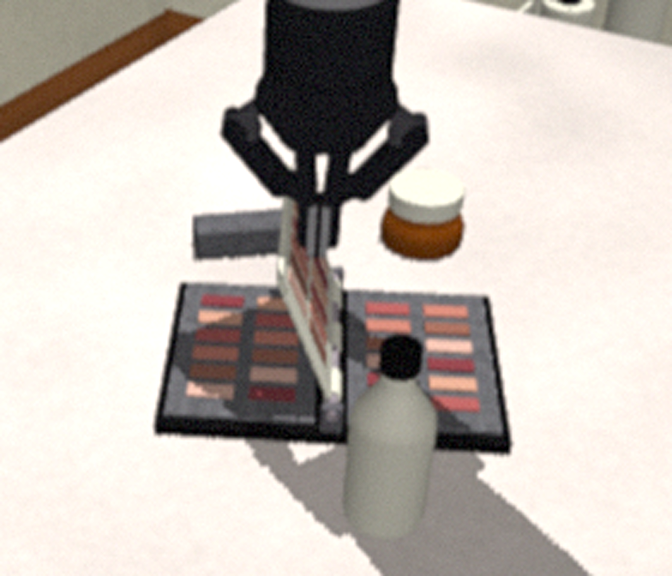

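View pics/top_f.png

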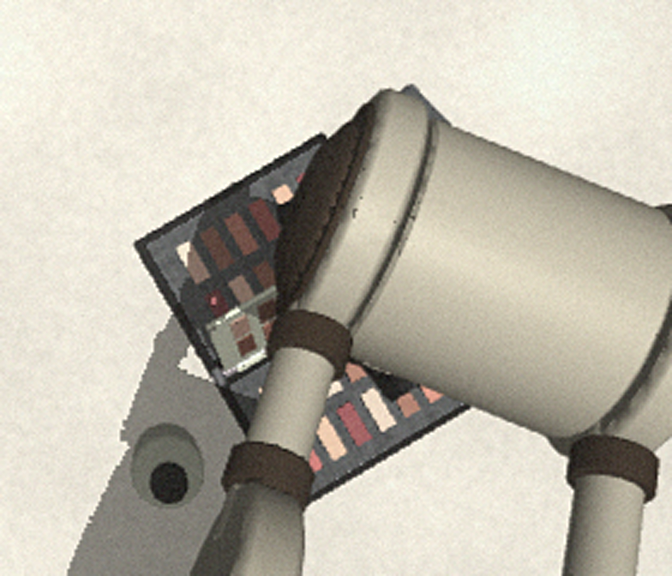

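>>> {"api": "jog_arm", "payload": {
  "targets": [
    [0,0,0,0.0075,0.0035,0,255],
    [0,0,0,0.007,0.0045,0,255],
    [0,0,0,0.0065,0.0055,0,255],
    [0,0,0,0.006,0.006,0,255],
    [0,0,0,0.005,0.0065,0,255],
    [0,0,0,0.0045,0.007,0,255]
  ]
}}

```text
time_s: 7.45
position: [0.5922, -0.0947, 0.0557]
tool_rot: [-1.571, -0.0, 0.51]
contact_force: [-0.3, -0.2, 1.1]
gripper_width: 0.0003
```

```bash
python3 -c "
from h import *
look('g',('side',))"
```

```text
7.45 tcp book [ 0.0553 -0.0045  0.0557] [-1.571 -0.     0.51 ] F [-0.31 -0.22  1.08]
```

View pics/side_g.png

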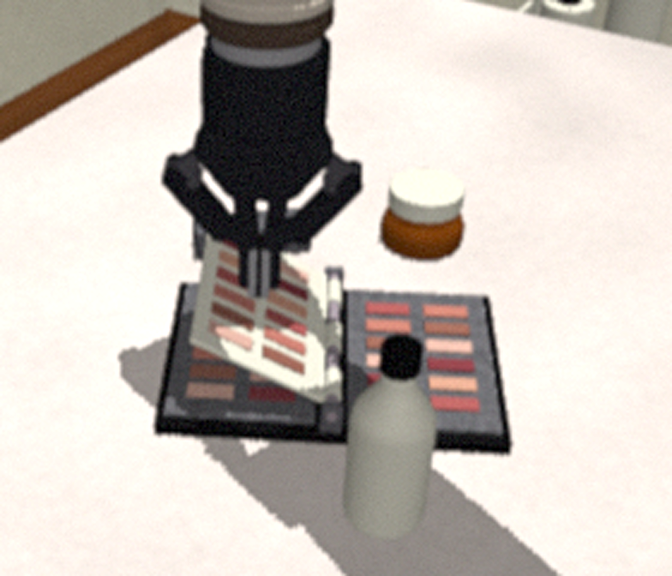

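>>> {"api": "jog_arm", "payload": {
  "targets": [
    [0,0,0,0.0035,0.007,0,255],
    [0,0,0,0.0025,0.007,0,255],
    [0,0,0,0.0015,0.006,0,255],
    [0,0,0,0.001,0.005,0,255],
    [0,0,0,0,0.003,0,255]
  ]
}}

```text
time_s: 8.0
position: [0.5992, -0.0907, 0.0277]
tool_rot: [-1.57, -0.0, 0.51]
contact_force: [-0.2, 1.1, 1.4]
gripper_width: 0.0
```

Now press gently in small steps, holding each briefly.

>>> {"api": "jog_arm", "payload": {
  "targets": [
    [0,0,0,0,0.0015,0,255],
    [0,0,0,0,0.0015,0,255],
    [0,0,0,0,0,0,255]
  ]
}}

```text
time_s: 8.3
position: [0.5993, -0.0908, 0.026]
tool_rot: [-1.571, 0.0, 0.51]
contact_force: [-2.0, 1.7, 3.8]
gripper_width: 0.0002
```

>>> {"api": "jog_arm", "payload": {
  "targets": [
    [0,0,0,0,0.0015,0,255],
    [0,0,0,0,0.001,0,255],
    [0,0,0,0,0,0,255],
    [0,0,0,0,0,0,255]
  ]
}}

```text
time_s: 8.7
position: [0.5994, -0.0908, 0.0258]
tool_rot: [-1.57, 0.001, 0.51]
contact_force: [-9.3, 2.8, 19.1]
gripper_width: -0.0006
```

```bash
python3 -c "
from h import *
look('h',('side',))"
```

```text
8.7 tcp book [ 0.0634 -0.0046  0.0258] [-1.57e+00  1.00e-03  5.10e-01] F [-9.26  2.81 19.12]
```

View pics/side_h.png

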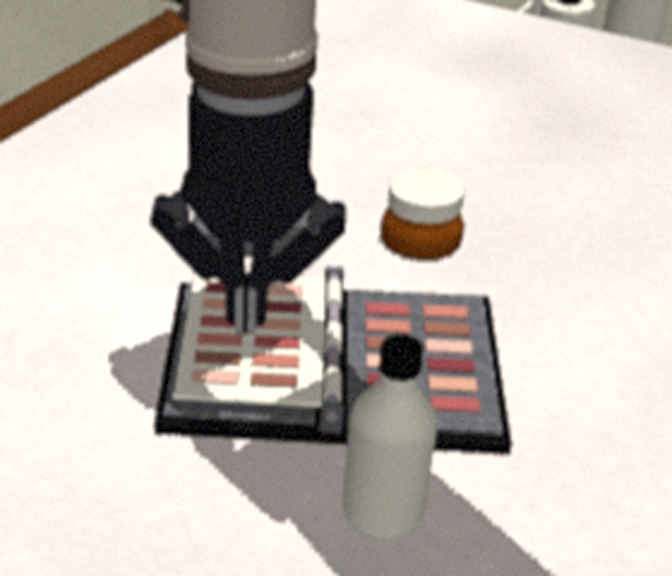

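>>> {"api": "jog_arm", "payload": {
  "targets": [
    [0,0,0,0,-0.003,0,255],
    [0,0,0,0,-0.003,0,255],
    [0,0,0,0,-0.01,0,255],
    [0,0,0,0,-0.02,0,255],
    [0,0,0,0,-0.03,0,255],
    [0,0,0,0,-0.03,0,255],
    [0,0,0,0,-0.03,0,255],
    [0,0,0,0,-0.03,0,255],
    [0,0,0,0,-0.02,0,255]
  ]
}}

```text
time_s: 9.65
position: [0.6001, -0.0912, 0.202]
tool_rot: [-1.573, -0.002, 0.51]
contact_force: [-0.0, 0.0, -0.7]
gripper_width: 0.0003
```

>>> {"api": "jog_arm", "payload": {
  "targets": [
    [0,0,0,-0.03,0,0,255],
    [0,0,0,-0.04,0,0,255],
    [0,0,0,-0.04,0,0,255],
    [0,0,0,-0.04,0,0,255],
    [0,0,0,-0.03,0,0,255],
    [0,0,0,-0.02,0,0,255],
    [0,0,0,0,0,0,255],
    [0,0,0,0,0,0,255]
  ]
}}

```text
time_s: 10.45
position: [0.425, -0.1886, 0.1993]
tool_rot: [-1.572, -0.001, 0.509]
contact_force: [-0.2, -0.5, -0.7]
gripper_width: 0.0002
```

```bash
python3 -c "
from h import *
look('i',('side','top'))"
```

```text
10.45 tcp book [-0.1366 -0.0049  0.1993] [-1.572e+00 -1.000e-03  5.090e-01] F [-0.18 -0.55 -0.69]
```

View pics/side_i.png

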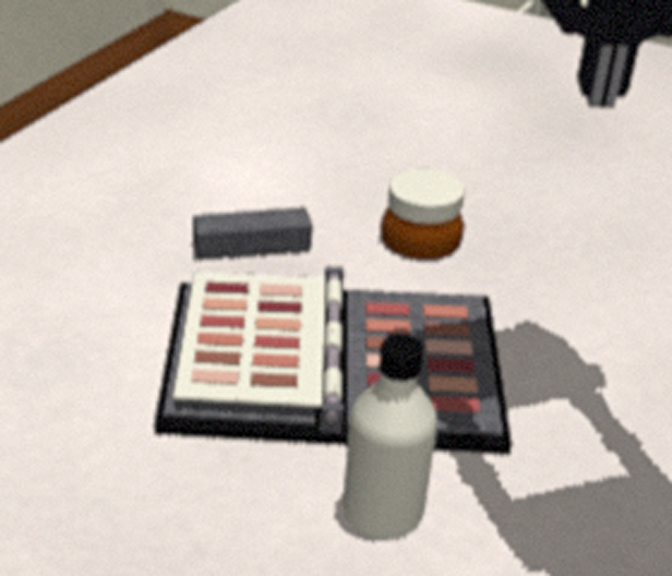

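View pics/top_i.png

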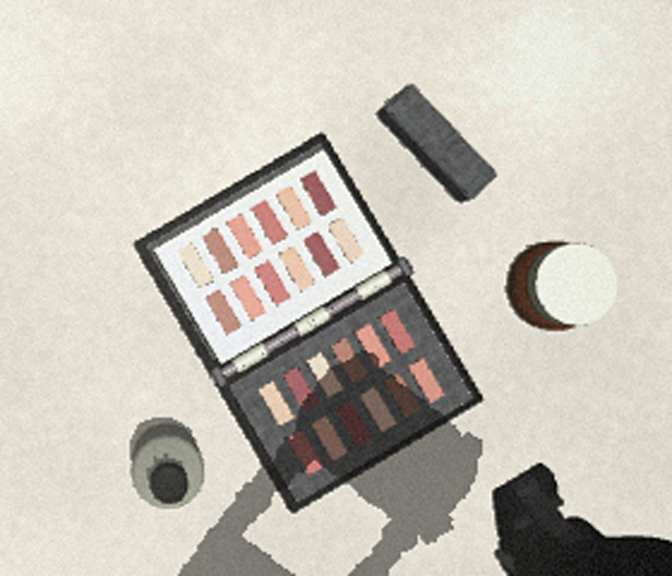

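```bash
python3 -c "
from h import *
for a,b in [((318,150),(193,272)),((153,249),(175,398))]:
    p,e=tri(Z(*a),ZS(*b));print(bk(p),e)
"
```

```text
[ 0.10479359 -0.06506022  0.02618645] 0.0019421800288640938
[0.1031994  0.07051317 0.02185374] 0.0024227261132356644
```

Both free-edge corners measure about 24 ± 2 mm high, against 26 mm for a flat leaf, so I'm handing the job in.

```bash
python3 -c "
from cell import bot
print(bot.finish_job())"
```

```text
the job is handed in; nothing more can be done
None
```

The leaf is turned over the spine and lies flat on the opposite page. I did it with the shut fingers only, pushing the free edge past upright, following the leaf down and pressing it. The job was handed in at about 10.5 s, but it gave no verdict.

**Last checks**
- **Leaf:** both free-edge corners measured 22 and 26 mm high after I withdrew, against 26 mm for a flat leaf. They lie about 104 mm out on the +x side. I did not measure the joint's value or speed directly.
- **Force:** the final press peaked at about 21 N in total, under the 60 N limit.
- **Book:** it slid about 4 to 5 mm along its +x axis, against 30 mm allowed. My first push jammed against the leaf edge at about 13 N, so I switched to pushing up along the leaf's arc. I saw no further sliding after that.
- **Bystanders:** the bottle, jar and buffer look unmoved in the last side and top pictures, though I only compared them by eye.
- **Arm:** the tool ended about 0.2 m up and clear of everything. Its force reading was within noise.

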